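# Unload a welded tee from its jig and hold it up level

### The arm

A 7-joint arm with a two-finger parallel gripper is mounted at the origin on the work surface; the furniture and walls round the work are solid. World frame = base frame: x ahead of the robot, y to its left, z up, the work surface at z = 0. Lengths are in m, angles in rad, forces in N, time in s.
With the tool pointing down it reaches from about 0.375 to 0.925 m from the base axis. Payload 3.1 kg.
Tool frame: the origin (TCP) lies on the centre line of the jaws, within the pads' length; the fingertips stand env.tcp_to_tips ahead of it and the grasp point (between the pads) lies 6 mm ahead of it (env.tcp_to_tips is the distance from the TCP to the fingertips, in m); z points along the fingers, x is the direction in which the jaws open and shut, and the axes are right-handed (so a half turn about z gives the same grasp; the last joint's range is limited). The gripper opens to 85 mm and grips with 20 to 120 N. Pads are 22 mm wide; open, the fingers measure 114 mm over their backs; the gripper's body (76 mm by 85 mm) begins 54 mm behind the grasp point. The pads swing forward as they close: fully open they stand 13 mm farther back than shut.
Start: joints at [-1.292, 0.383, 0.044, 1.598, -0.018, 1.161, -0.05], TCP at [0.239, 0.604, 0.256] pointing down, gripper open.
Joint ranges: [-2.61, 2.61], [-0.41, 2.15], [-1.48, 1.57], [0, 2.5], [-1.57, 4.71], [0.05, 1.97], [-2.85, 2.85]. Speed limits (rad/s): [2.79, 2.79, 3.14, 3.14, 3.14, 3.14, 3.14].

### API

Orientations are given as [roll, pitch, yaw] about the fixed x, y, z axes, in that order (R = Rz(yaw) Ry(pitch) Rx(roll)).
In Python, from station import env gives the robot as it stands. Calls block until the motion is done:
- env.goto(position, orientation): joint-space move of the TCP to a pose.
- env.movel(position, attitude=None, rate=0.15, guard=None): straight line of the TCP; attitude=None keeps the orientation; rate is the mean speed in m/s. With guard (N) it stops when the force on the tool has changed by that much, and returns True; else False.
- env.move_j(angles): joint-space move.
- env.let_go() and env.clamp(effort=None): open the fingers fully, or close them until they stop; effort is the grip in N (None keeps the last).
- env.wait(seconds).
- env.solve_ik(position, orientation): joint angles nearest the present ones, or None.
- env.grab_frame(name): name is "side" or "top" or "wrist"; returns a dict with "pixels" (384x512x3 uint8, blue, green, red), "vfov" (degrees; the focal length in pixels is half the picture's height over the tangent of half this angle, whatever the lens; pixels are square), "cx", "cy" (the principal point, pixels), "eye" and "rotation" of the camera in the world. Camera axes: x right, y down, z forward; pixel columns grow to the right and rows downward; lengths in m; the calibration is good to about 2 mm. The wrist camera is an equidistant fisheye: a pixel r from the principal point sees the ray r / f radians off the axis. A picture is of the moment at which its call begins. There is no depth.
A pose or a line that the arm cannot do raises env.Unreachable and nothing moves.
- env.close_job(): hands the job in, once; it reports no verdict.
Readings, each from a call of its own:
- env.current_t(): time.
- env.current_joint_positions(): joint angles.
- env.current_qd(): joint speeds.
- env.current_joint_torque(): joint torques, N m.
- env.current_ee_pos(): TCP position.
- env.current_tool_rot(): TCP orientation.
- env.current_ft_force(): force on the tool from outside, world axes, zero at the start.
- env.current_moment(): the same for the moment, N m.
- env.current_opening(): finger opening in m.
Only numpy, scipy, OpenCV 4.12 (cv2) and the standard library are available. Lean on these libraries where they do the work, as an engineer would, in place of code of your own. Each camera call takes 0.05 s, during which the arm holds its last target.

### The job

Unload the tack-welded tee from the welding jig: swing the red handle of the toggle clamp all the way over so that its arm stands up off the work, then lift the tee straight up out of the locating pins, keeping it level, until it is at least 10 cm above its seat. Finish while still holding it there in the gripper, level and still, right above its place in the jig with the clamp left open, so that the underside of the weld can be inspected; leave the other things on the bench where they are.

Things in the scene. Friction and masses are not known exactly. Their poses are not given: they have to be found in the camera images.
- tee_grip (a point): Point of the welded tee on the centre line of its stem, half-way up (12.5 mm above the underside) and 30 mm from the bar's centre line; a good place to grip across the stem (25 mm, along y) close to the weld. The tee's axes: the stem points to -x (roughly to the robot), the bar runs along y, z up. Balance point: on the stem's centre line, about 18 mm from the bar's; a grip far out on the stem lets it tip.
- tee: The tee: two rusty square steel tubes welded into a T, lying flat, 0.35 to 0.6 kg, level when its z is vertical. Origin: centre of the underside of its bar (30 x 170 x 30 mm, along y). The stem, 25 mm wide and high and 90 mm long, leaves the middle of the bar's side at x = -15 mm towards -x; undersides flush.
- nest (a point): where tee_grip is while the tee sits in the jig; fixed to the jig, same axes; 39.5 mm above the worktop
- jig: Welding jig, fixed: dark steel plate 141 x 287 x 12 mm with small holes; blocks 15 mm high carry the tee. Six steel pins, 10 mm thick, reach 21 mm above the tee's underside and stand 2 mm clear of the bar's sides and ends, at jig (x, y) = (22, -55), (22, 55), (-22, -73), (-22, 73), (0, -92), (0, 92) mm; none beside the stem. Origin on the worktop under the bar's middle, y along the bar to the clamp.
- clamp_hinge (a point): Hinge axis of the toggle clamp, at jig (0, 147, 80.5) mm, along the jig's x; axes as the jig's. The clamp stands on a grey riser block 40 mm high at jig y = 102 to 180 mm. Closed, its arm and pad (18 mm wide) press on the bar 65 mm from its middle; fully open they stand up at jig y of 90 mm and more, up to 170 mm above the worktop.
- clamp_grip (a point): Centre of the clamp's red handle, which moves with the lever, 82.5 mm from the hinge. Closed it is upright at jig (0, 156, 162.5) mm, 24 mm thick along y, 18 mm along x, 71 mm long (46 to 117 mm above the hinge). To open, it swings away from the tee towards the jig's +y through 68 degrees until it lies nearly flat; it can be pushed on the side that faces the tee, or gripped across x.
- clamp_lever (a joint): angle of the clamp lever in rad: 0 closed (handle upright), 1.19 fully open; it stays where it is left (stiff, about 0.5 N m, that is 6 N at the handle's centre)
- flask_c (a point): steel flask with a dark cap, 72 mm wide, 206 mm high, standing loose; this point 100 mm up
- tin_c (a point): rusty tin with brushes, 72 mm wide, 164 mm high, standing loose; this point 50 mm up
- tape_c (a point): yellow tape measure, 39 x 90 x 62 mm, loose; this point 30 mm up

How it is judged:
On the way, in this order (a step that is already met when the one before it is completed fails the run):
1. the clamp is swung fully open while the tee still sits in its nest (value of joint clamp_lever above 1 rad and distance between tee_grip and nest below 0.01 m), for 0.2 s.
2. the tee is lifted out of the pins, held by the fingers (z of tee_grip in the frame of nest above 0.035 m and contact force between the fingers and tee above 1 N and angle between tee's own z axis and vertical below 0.2 rad), for 0.2 s.
At the end, for the whole second after the job is handed in: the tee is held by the fingers at least 92 mm above its seat and within 50 mm sideways of it, level to 0.09 rad (5 degrees), at rest (under 20 mm/s and 0.15 rad/s), touching nothing of the jig or clamp, and the clamp lever is still open beyond 1.0 rad (z of tee_grip in the frame of nest above 0.092 m and horizontal distance between tee_grip and nest below 0.05 m and angle between tee's own z axis and vertical below 0.09 rad and linear speed of tee below 0.02 m/s and angular speed of tee below 0.15 rad/s and contact force between the fingers and tee above 1 N and contact force between tee and jig below 0.1 N and value of joint clamp_lever above 1 rad); the arm keeps its last pose, push and grip.
It fails at once if the tee is tipped by more than 0.25 rad (14 degrees) (angle between tee's own z axis and vertical above 0.25 rad).
It fails at once if the tee is dragged from its seat (10 mm) while the clamp is still over it (lever below 0.8 rad) (value of joint clamp_lever below 0.8 rad and distance between tee_grip and nest above 0.01 m).
It fails at once if one of the other things on the bench is moved by more than 30 mm (distance of any of flask_c, tin_c, tape_c from where it was at the start of the episode above 0.03 m).
It also fails if it takes over 51 s, if anything falls off the work surface, if the arm or the gripper's body presses on something with over 40 N, if the wrist force passes 120 N, or if a joint passes its speed limit or range.

## Working session

There is one attempt and no reset: what is moved stays moved. The work goes in short steps, each a Python script; the robot and the scene stay as the last script left them, time stands still between calls to the robot, and variables do not carry over. Pictures are saved under pics/ and viewed, and the job is handed in when it is done.

```bash
ls; mkdir -p pics; python3 - <<'E'
from station import env
import cv2,numpy as np
print(env.current_t(),env.tcp_to_tips,env.current_tool_rot(),env.current_ee_pos())
for n in ["side","top","wrist"]:
    f=env.grab_frame(n); cv2.imwrite(f"pics/{n}0.png",f["pixels"])
    print(n,f["vfov"],f["cx"],f["cy"],f["eye"],np.round(f["rotation"],4).tolist())
E
```

```text
pics
0.0 0.025 [3.14144206e+00 2.63613127e-03 1.19407105e+00] [0.23882835 0.60358266 0.25487835]
side 42.72791684378033 256.40669336817723 194.6398267113206 [ 0.28998796 -1.06378168  0.76432337] [-2.0825, -0.0175, -0.2036]
top 52.85297338733355 251.59362773462078 183.74753169226818 [0.46032474 0.03162144 1.11954538] [-3.082, 0.0149, -1.5915]
wrist 65.70646984690485 255.26794186587668 187.33030009531186 [0.17076971 0.63048392 0.37266141] [2.8479, 0.0019, 1.1936]
```

View pics/side0.png

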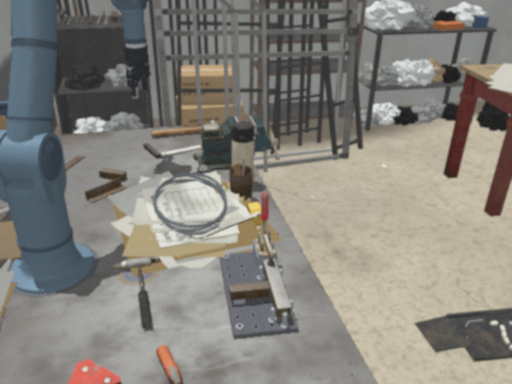

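View pics/top0.png

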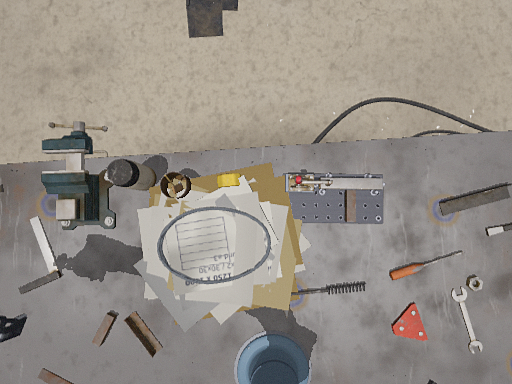

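View pics/wrist0.png

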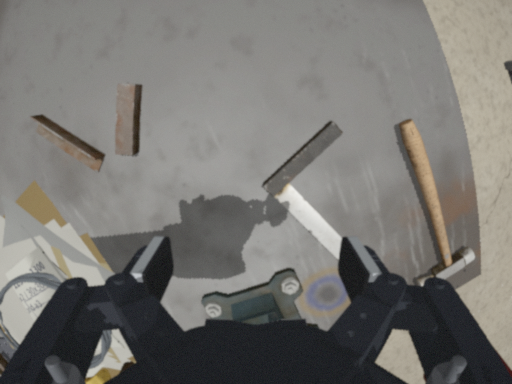

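```bash
cat > h.py <<'E'
import cv2,numpy as np
from scipy.spatial.transform import Rotation as R
def cam(f):
    return (384/2)/np.tan(np.radians(f["vfov"])/2),R.from_euler('xyz',f["rotation"]).as_matrix(),np.array(f["eye"])
def plane(f,u,v,z):
    k,M,e=cam(f); d=M@np.array([(u-f["cx"])/k,(v-f["cy"])/k,1]); return e+d*(z-e[2])/d[2]
def ray(f,u,v):
    k,M,e=cam(f); d=M@np.array([(u-f["cx"])/k,(v-f["cy"])/k,1]); return e,d/np.linalg.norm(d)
def proj(f,p):
    k,M,e=cam(f); c=M.T@(np.array(p)-e); return [f["cx"]+k*c[0]/c[2],f["cy"]+k*c[1]/c[2]]
def tri(r1,r2):
    (a,d),(b,g)=r1,r2
    s=np.linalg.lstsq(np.stack([d,-g],1),b-a,rcond=None)[0]
    p,q=a+s[0]*d,b+s[1]*g; return (p+q)/2,np.linalg.norm(p-q)
E
python3 - <<'E'
import pickle
from station import env
from h import *
t=env.grab_frame("top");s=env.grab_frame("side")
pickle.dump((t,s),open("fr.pkl","wb"))
cv2.imwrite("pics/topz.png",cv2.resize(t["pixels"][160:235,275:395],None,fx=6,fy=6,interpolation=cv2.INTER_CUBIC))
cv2.imwrite("pics/sidez.png",cv2.resize(s["pixels"][180:345,205:315],None,fx=3.6,fy=3.6,interpolation=cv2.INTER_CUBIC))
E
```

```text
(no output)
```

View pics/topz.png

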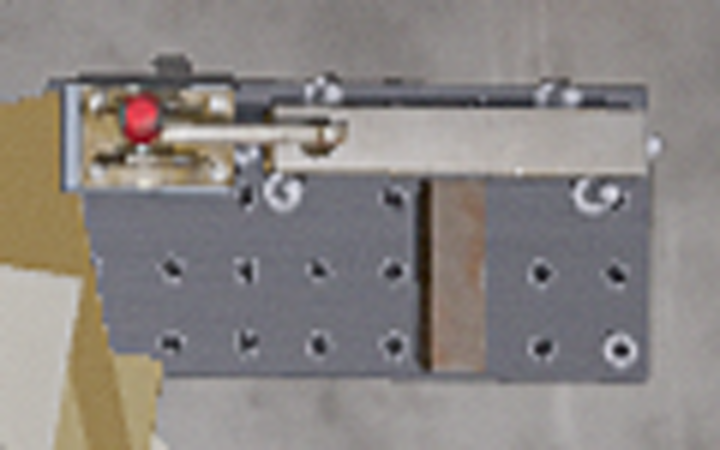

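View pics/sidez.png

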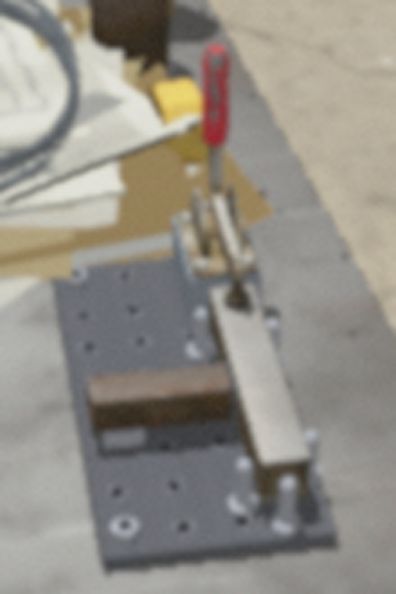

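```bash
python3 - <<'E'
import pickle
from h import *
t,s=pickle.load(open("fr.pkl","rb"))
Z=lambda x,y,z:plane(t,275+(x+.5)/6-.5,160+(y+.5)/6-.5,z)
for n,a in dict(bl=(272,108,.057),bl2=(272,172,.057),br=(645,110,.057),br2=(645,175,.057),se=(459,370,.052),se2=(432,372,.052),se3=(485,372,.052),s1=(433,185,.052),s2=(485,185,.052),pin1=(655,146,.048),plateBR=(648,380,.012),plateTR=(648,88,.012)).items(): print(n,Z(*a).round(4))
# bright bar mask
im=t["pixels"];b=im[160:235,275:395].astype(int)
m=((b.min(2)>150)).astype(np.uint8)
c=max(cv2.findContours(m,0,1)[0],key=cv2.contourArea);print(cv2.minAreaRect(c))
r=lambda f:(lambda h:cv2.findContours(((((h[...,0]<8)|(h[...,0]>172))&(h[...,1]>150)&(h[...,2]>90)).astype(np.uint8)),0,1)[0])(cv2.cvtColor(f["pixels"],cv2.COLOR_BGR2HSV))
for f in(t,s):
  for c in r(f):
    if cv2.contourArea(c)>8: print(cv2.boundingRect(c),cv2.minAreaRect(c))
E
```

```text
bl [ 0.5369 -0.1422  0.057 ]
bl2 [ 0.5076 -0.1412  0.057 ]
br [ 0.5323 -0.3123  0.057 ]
br2 [ 0.5026 -0.311   0.057 ]
se [ 0.4154 -0.2245  0.052 ]
se2 [ 0.4148 -0.2121  0.052 ]
se3 [ 0.4143 -0.2363  0.052 ]
s1 [ 0.5003 -0.2156  0.052 ]
s2 [ 0.4997 -0.2394  0.052 ]
pin1 [ 0.5162 -0.3191  0.048 ]
plateBR [ 0.4072 -0.323   0.012 ]
plateTR [ 0.5458 -0.3287  0.012 ]
((68.0, 26.0), (16.0, 82.0), 90.0)
(391, 304, 36, 36) ((406.76727294921875, 325.58099365234375), (37.985198974609375, 29.566858291625977), 70.82099914550781)
(296, 176, 5, 8) ((298.0, 179.5), (7.0, 4.0), 90.0)
(262, 209, 5, 11) ((264.0, 214.0), (10.0, 4.0), 90.0)
```

```bash
cat >> h.py <<'E'
yaw=-0.033; C=np.array([0.5199,-0.2267]); 
def J(x,y,z):
    c,s_=np.cos(yaw),np.sin(yaw); return np.array([C[0]+c*x-s_*y,C[1]+s_*x+c*y,z])
E
python3 - <<'E'
import pickle
from h import *
from station import env
t,s=pickle.load(open("fr.pkl","rb"))
print("handle",J(0,156,0) if 0 else J(0,.156,.1625))
top=J(0,.147+.009+.004,.198)
print(proj(t,top),"seen 298,179.5"); print(proj(s,J(0,.156,.1625)),"seen 264,214")
for p in [(-.105,-.0125,.052),(-.105,.0125,.052),(.015,-.085,.057),(-.015,-.085,.057),(-.015,.085,.057),(0,-.092,.048)]:
  q=proj(s,J(*p)); print(p,"sidez",(np.array(q)-[205,180])*3.6+1.3, "topz",(np.array(proj(t,J(*p)))-[275,160])*6+2.5)
for n,(u,v,z) in dict(tape=(228,180,.062),tin=(175,185,.164),flask=(118,173,.206)).items(): print(n,plane(t,u,v,z))
for y in (yaw,yaw+np.pi): print(y,[None if q is None else np.round(q,2) for q in (env.solve_ik(J(0,a,z),[np.pi,0,y]) for a,z in((.156,.25),(.156,.1685),(.226,.11)))])
for y in (yaw+np.pi/2,yaw-np.pi/2): print(y,[None if q is None else np.round(q,2) for q in (env.solve_ik(J(-.03,0,z),[np.pi,0,y]) for z in(.25,.0455))])
E
```

```text
handle [ 0.52504707 -0.07078493  0.1625    ]
[np.float64(297.98062844576424), np.float64(178.73028376754928)] seen 298,179.5
[np.float64(264.2449311681862), np.float64(205.27088649810287)] seen 264,214
(-0.105, -0.0125, 0.052) sidez [ 91.43077634 399.8583209 ] topz [483.82879337 371.45146554]
(-0.105, 0.0125, 0.052) sidez [ 86.4602592  373.60500565] topz [428.91692402 370.74785166]
(0.015, -0.085, 0.057) sidez [310.98409222 454.02459035] topz [644.78118775 110.49025382]
(-0.015, -0.085, 0.057) sidez [260.68581079 459.36793136] topz [645.29344232 176.01586593]
(-0.015, 0.085, 0.057) sidez [207.96626454 284.68374921] topz [272.0110841  171.72599237]
(0, -0.092, 0.048) sidez [287.81930559 476.64807417] topz [654.01101318 144.57536582]
tape [0.53544399 0.11063189 0.062     ]
tin [0.51861808 0.23502814 0.164     ]
flask [0.54767115 0.36218546 0.206     ]
-0.033 [array([-0.72,  0.21,  0.88,  1.92, -0.18,  1.09,  0.2 ]), array([-0.68,  0.35,  0.87,  2.  , -0.33,  0.94,  0.32]), array([-0.64,  0.4 ,  0.66,  2.03, -0.34,  0.81,  0.18])]
3.108592653589793 [array([-1.05,  0.48,  1.4 ,  1.93, -0.52,  1.17, -2.63]), array([-0.98,  0.71,  1.38,  2.01, -0.79,  1.13, -2.42]), array([-1.08,  0.89,  1.37,  2.05, -1.  ,  1.13, -2.41])]
1.5377963267948966 [array([-0.64,  0.35,  1.19,  1.91, -0.37,  1.12,  2.24]), array([-0.15,  0.54,  0.61,  2.02, -0.47,  0.71,  2.29])]
-1.6037963267948965 [array([-0.7 ,  0.44,  1.31,  1.91, -0.47,  1.16, -0.81]), array([-0.22,  0.57,  0.69,  2.03, -0.54,  0.73, -0.79])]
```

```bash
python3 - <<'E'
from h import *
from station import env
import time
p=np.array(env.current_ee_pos()); p[2]=.37
env.movel(p,rate=.2); print(env.current_t())
env.goto(J(0,.156,.30),[np.pi,0,yaw]); print(env.current_t(),env.current_ee_pos())
print(env.movel(J(0,.156,.1685),rate=.12,guard=8),env.current_t(),env.current_ee_pos(),env.current_ft_force())
f=env.grab_frame("wrist");cv2.imwrite("pics/w1.png",f["pixels"])
f=env.grab_frame("side");cv2.imwrite("pics/s1.png",cv2.resize(f["pixels"][130:345,165:315],None,fx=2.7,fy=2.7))
E
```

```text
0.9667
3.575 [ 0.52552207 -0.06922538  0.30002488]
False 4.825 [ 0.52581434 -0.07094425  0.16931074] [ 0.27418552 -0.63986459  0.28916089]
```

View pics/w1.png

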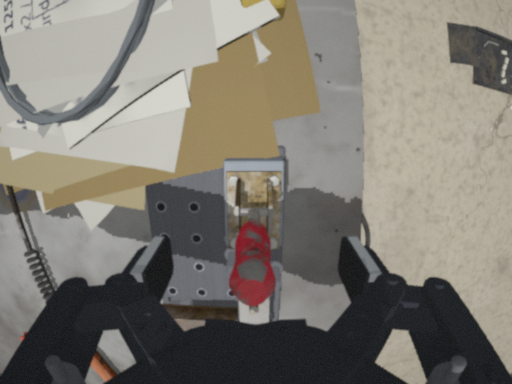

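View pics/s1.png

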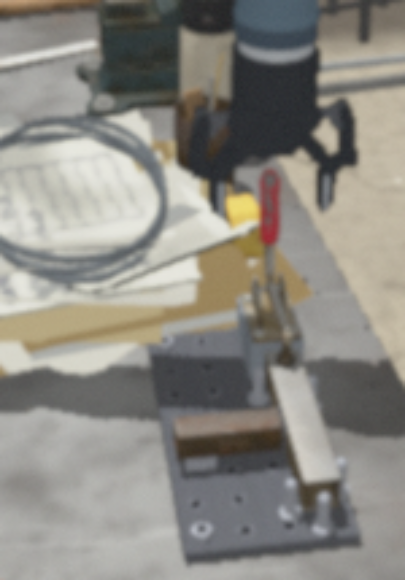

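```bash
python3 - <<'E'
from h import *
from station import env
env.clamp(25); print(env.current_t(),env.current_opening(),env.current_ft_force())
a0=.1093
for th in np.linspace(0,1.19,9)[1:]:
    a=a0+th
    env.movel(J(0,.147+.0825*np.sin(a),.0865+.0825*np.cos(a)),rate=.08)
    print(round(th,2),round(env.current_t(),2),np.round(env.current_ee_pos(),4),np.round(env.current_ft_force(),1),round(env.current_opening(),4))
f=env.grab_frame("side");cv2.imwrite("pics/s2.png",cv2.resize(f["pixels"][130:345,165:315],None,fx=2.7,fy=2.7))
E
```

```text
5.5417 0.018327291722321025 [-2.12658356  0.0999249   2.94359434]
0.15 5.84 [ 0.5249 -0.0616  0.1668] [-4.5 -3.8  5.5] 0.0178
0.3 6.14 [ 0.5253 -0.0502  0.1629] [-4.4 -3.8  6.7] 0.0182
0.45 6.44 [ 0.5257 -0.0386  0.1571] [-3.7 -2.9  6.2] 0.0182
0.6 6.74 [ 0.5261 -0.0279  0.1496] [-3.5 -2.3  4.3] 0.0183
0.74 7.04 [ 0.5264 -0.0182  0.1406] [-2.6 -1.9  3.2] 0.0182
0.89 7.34 [ 0.5267 -0.01    0.1305] [-2.1  0.3  0.1] 0.0185
1.04 7.64 [ 0.5269 -0.0035  0.1196] [-1.8  1.1 -2. ] 0.018
1.19 7.94 [0.527  0.0012 0.1081] [-0.7  3.4 -1.9] 0.0183
```

View pics/s2.png

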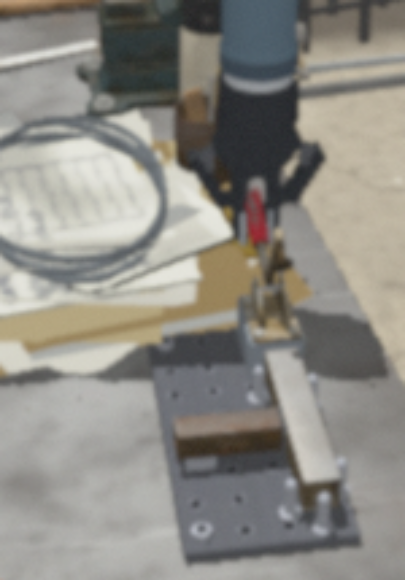

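```bash
python3 - <<'E'
from h import *
from station import env
env.wait(.2); print(env.current_ee_pos())
env.let_go(); 
p=np.array(env.current_ee_pos()); p[2]=.27
env.movel(p,rate=.15)
f=env.grab_frame("side");cv2.imwrite("pics/s3.png",cv2.resize(f["pixels"][130:345,165:315],None,fx=2.7,fy=2.7))
f=env.grab_frame("wrist");cv2.imwrite("pics/w3.png",f["pixels"])
print(env.current_t())
E
```

```text
[0.52703511 0.00109776 0.10824169]
10.175
```

View pics/s3.png

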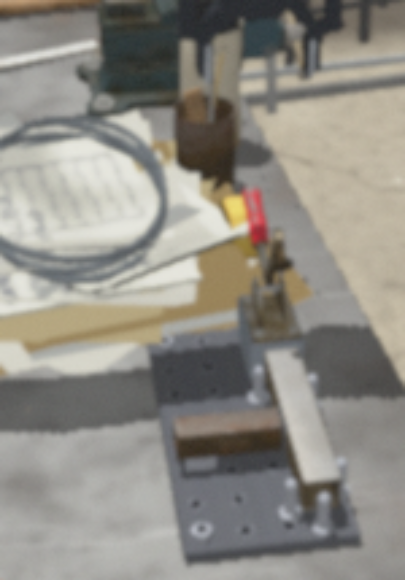

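View pics/w3.png

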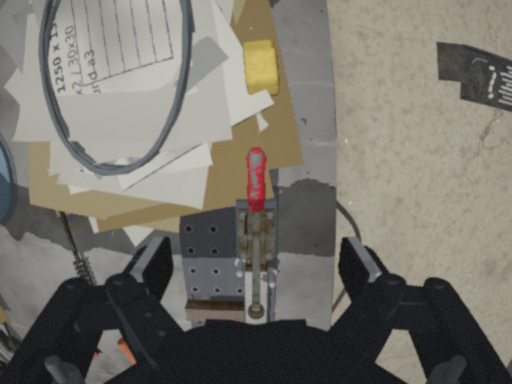

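```bash
python3 - <<'E'
import pickle
from h import *
t,s=pickle.load(open("fr.pkl","rb"))
for th in (.8,1,1.1,1.19):
  for r in(.046,.0825,.117):
    # centerline offset
    a=.1093+th; q=J(0,.147+r*np.sin(a),.0805+r*np.cos(a)); print(th,r,((np.array(proj(s,q))-[165,130])*2.7).round(0))
E
```

```text
0.8 0.046 [261. 238.]
0.8 0.0825 [256. 202.]
0.8 0.117 [252. 168.]
1 0.046 [260. 242.]
1 0.0825 [254. 210.]
1 0.117 [249. 180.]
1.1 0.046 [260. 245.]
1.1 0.0825 [254. 215.]
1.1 0.117 [248. 187.]
1.19 0.046 [259. 248.]
1.19 0.0825 [253. 220.]
1.19 0.117 [247. 194.]
```

```bash
python3 - <<'E'
from h import *
from station import env
o=[np.pi,0,yaw-np.pi/2]
env.goto(J(-.03,0,.25),o)
env.movel(J(-.03,0,.13),rate=.12)
f=env.grab_frame("wrist");cv2.imwrite("pics/w4.png",f["pixels"])
f=env.grab_frame("top");cv2.imwrite("pics/t4.png",cv2.resize(f["pixels"][130:250,200:400],None,fx=4,fy=4))
print(env.current_t(),env.current_ee_pos(),J(-.03,0,.13),env.current_ft_force())
E
```

```text
12.3417 [ 0.49064892 -0.22604785  0.13090176] [ 0.48991633 -0.22571018  0.13      ] [ 0.27027196 -0.53928623 -0.50088025]
```

View pics/w4.png

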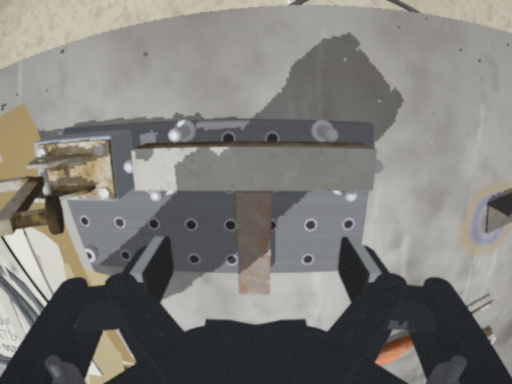

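View pics/t4.png

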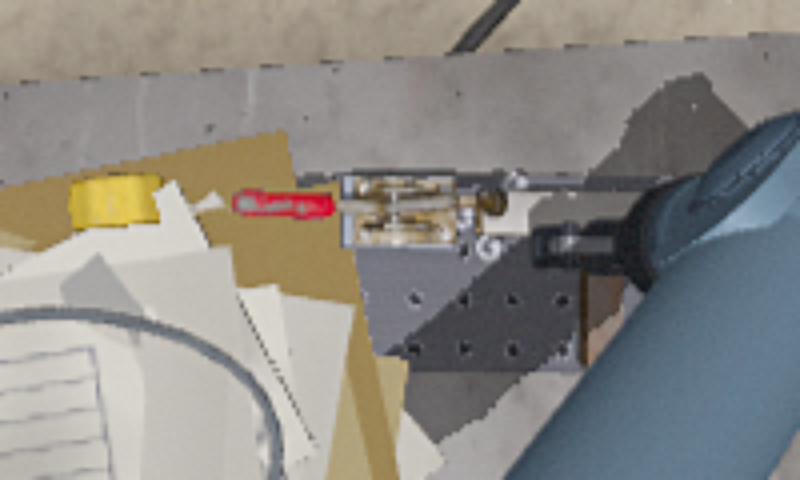

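```bash
python3 - <<'E'
from h import *
from station import env
print(env.movel(J(-.03,0,.0455),rate=.06,guard=8),env.current_ee_pos(),env.current_ft_force())
env.clamp(90); print(env.current_t(),env.current_opening(),env.current_ft_force(),env.current_ee_pos())
p=np.array(env.current_ee_pos())
for dz in(.01,.025,.05):
    print(env.movel(p+[0,0,dz],rate=.04,guard=20),env.current_ft_force().round(2) ,env.current_moment().round(3),env.current_opening())
f=env.grab_frame("side");cv2.imwrite("pics/s5.png",cv2.resize(f["pixels"][130:345,165:315],None,fx=2.7,fy=2.7))
f=env.grab_frame("wrist");cv2.imwrite("pics/w5.png",f["pixels"])
print(env.current_t(),env.current_ee_pos())
E
```

```text
False [ 0.49023702 -0.2258763   0.04588798] [ 0.24316908 -0.57244478  1.3666097 ]
14.4833 0.023915535243852953 [-0.40315212  0.03697396  2.53925288] [ 0.49018944 -0.22583208  0.04581919]
False [-0.28 -0.63 -3.74] [ 0.047  0.043 -0.021] 0.023689733517671334
False [ 0.89 -0.44 -4.26] [0.016 0.024 0.036] 0.023393872028245267
False [ 0.14 -1.35 -3.66] [-0.01   0.015 -0.023] 0.023951194461046512
16.2917 [ 0.48992458 -0.22561954  0.09552025]
```

View pics/s5.png

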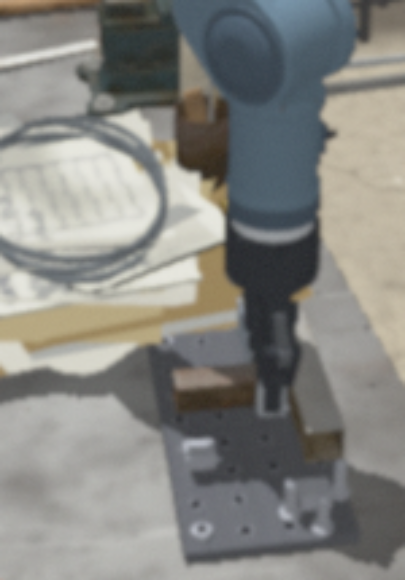

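View pics/w5.png

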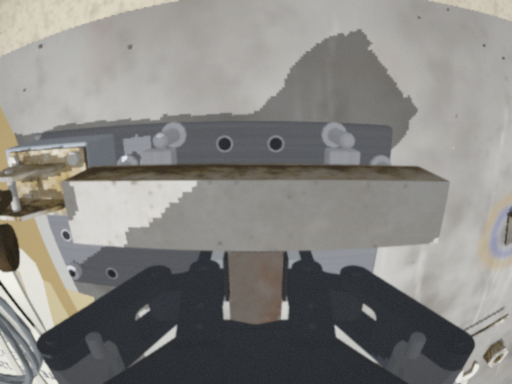

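```bash
python3 - <<'E'
from h import *
from station import env
p=np.array([.4899,-.2257,.0458])
print(env.movel(p+[0,0,.112],rate=.05,guard=15))
env.wait(1)
print(env.current_ee_pos(),env.current_tool_rot(),env.current_ft_force().round(2),env.current_moment().round(3),np.abs(env.current_qd()).max())
f=env.grab_frame("side");cv2.imwrite("pics/s6.png",cv2.resize(f["pixels"][130:345,165:315],None,fx=2.7,fy=2.7)); cv2.imwrite("pics/s6raw.png",f["pixels"])
f=env.grab_frame("wrist");cv2.imwrite("pics/w6.png",f["pixels"])
d=.112
for q in [(-.105,-.0125,.052+d),(-.105,-.0125,.027+d),(-.105,.0125,.052+d),(.015,-.085,.057+d),(-.015,-.085,.057+d),(-.015,-.085,.027+d),(.015,-.085,.027+d)]: 
  import pickle; s=pickle.load(open("fr.pkl","rb"))[1]
  print(q,((np.array(proj(s,J(*q)))-[165,130])*2.7+.85).round(0))
print(env.current_t())
E
```

```text
False
[ 0.48989226 -0.22571626  0.15779469] [ 3.14158508e+00 -1.60901233e-05 -1.60385833e+00] [-0.03  0.12 -4.24] [-0.056  0.044  0.022] 0.0019885735351731623
(-0.105, -0.0125, 0.164) [175. 322.]
(-0.105, -0.0125, 0.139) [175. 348.]
(-0.105, 0.0125, 0.164) [171. 304.]
(0.015, -0.085, 0.169) [349. 360.]
(-0.015, -0.085, 0.169) [309. 363.]
(-0.015, -0.085, 0.139) [308. 396.]
(0.015, -0.085, 0.139) [347. 392.]
18.7833
```

View pics/s6.png

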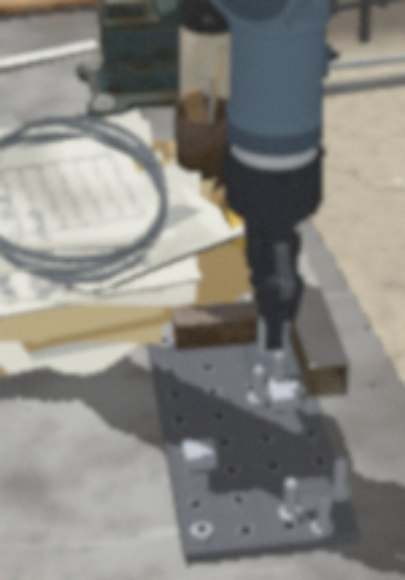

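View pics/w6.png

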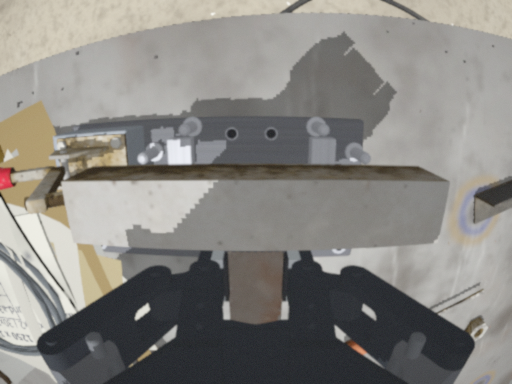

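```bash
python3 - <<'E'
from h import *
from station import env
p=np.array([.4899,-.2257,.1578])
print(env.movel(p+[0,-.006,0],rate=.02,guard=10))
env.wait(1)
print(env.current_ee_pos(),env.current_ft_force().round(2),env.current_moment().round(3),env.current_opening(),np.abs(env.current_qd()).max(),env.current_t())
f=env.grab_frame("top");cv2.imwrite("pics/t7.png",cv2.resize(f["pixels"][130:250,100:400],None,fx=2.6,fy=2.6))
f=env.grab_frame("side");cv2.imwrite("pics/s7.png",cv2.resize(f["pixels"][130:345,165:315],None,fx=2.7,fy=2.7))
E
```

```text
False
[ 0.48990407 -0.23174688  0.15781995] [ 0.68 -0.27 -3.5 ] [-0.023  0.065  0.04 ] 0.02398858437190163 0.0012230963093888558 20.2333
```

View pics/t7.png

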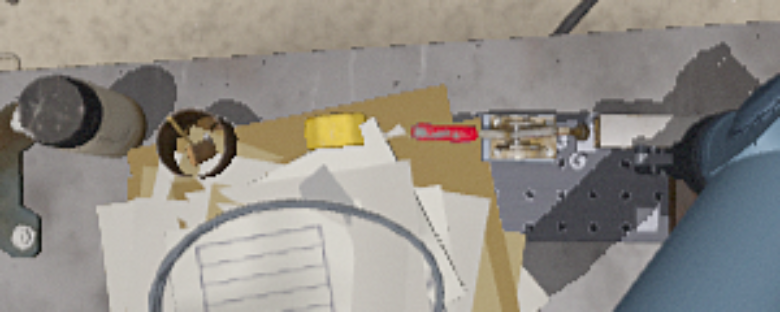

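View pics/s7.png

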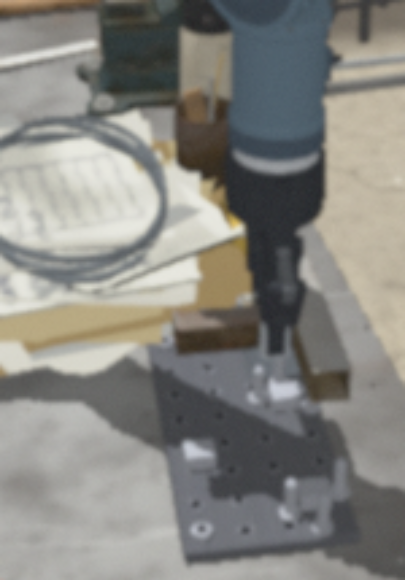

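The top view shows the handle lying flat at about (445,132). There is now a gap between the clamp arm tip at (580,132) and the bar end at (597,130). The side view shows the tee level, and the flask, tin and tape have not moved. I'm handing the job in.

```bash
python3 - <<'E'
from station import env
env.close_job(); print(env.current_t())
E
```

```text
the job is handed in; nothing more can be done
the job is handed in; nothing more can be done
```

I opened the clamp, lifted the tee straight out of the pins, and handed the job in with it held about 112 mm above its seat. No verdict was reported.

- **Clamp:** I gripped the red handle across x and swung it through its arc to about 1.19 rad. The pictures afterwards showed it lying nearly flat. My angle estimate from the side view was looser, about 1.1 to 1.19 rad.
- **Lift:** I gripped the stem at tee_grip with 90 N and raised it straight up.
- **Sideways shift:** At the top I moved the tee 6 mm away from the clamp (jig -y), because the bar's end looked very close to the raised arm. It finished about 6 mm sideways of its seat, within the 50 mm allowed.
- **Last checks:**
  - Before the shift, the tee's corners in the side view were within about 2 zoomed pixels (roughly 2 mm) of where a level tee at that height should appear. The picture after the shift still showed it level.
  - The finger opening held at 24 mm, and the wrist carried about 4 N, roughly the tee's weight.
  - The joints were essentially still.
  - The top view showed a clear gap between the bar and the clamp arm.
  - By eye, the flask, tin and tape were where they started.

No check failed. Elapsed time was about 20 s of the 51 s allowed.

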